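# Hold a praline under the chocolate tap

### The job

Take the small steel pan with the loose praline by its handle, lift it off the board, and turn it a quarter turn so that its handle points straight out from the front of the chocolate dispenser, then hold it with the praline right under the spout and the rim about three centimetres below the spout's end. Keep the pan level and the praline in the middle of its hollow all the way, without touching the dispenser or disturbing anything else on the table. Finish while still holding the pan there, level and still; do not set it down.

Things in the scene. Friction and masses are not known exactly. Their poses are not given: they have to be found in the camera images.
- pan: small round steel pan on the board, 0.22 kg: bowl 96 mm across, rim 23.5 mm above the underside, foot 60 mm across; inside a spherical hollow (curvature radius 62 mm, 84 mm across, lowest point 6 mm above the underside). Origin: centre of the underside, z up. The handle runs along its -x, at the start roughly towards the robot; at the end it must point like the dispenser's -x
- pan_grip (a point): point in the middle of the handle's width and height, 115 mm from the bowl's centre, 26 mm above the pan's underside: a good place to grip from above. The handle is a straight level bar 16 mm wide (the pan's y) and 12 mm high, from 53 to 175 mm from the bowl's centre; its underside is 20 mm above the board
- pan_rim (a point): centre of the plane of the pan's rim, 23.5 mm above the underside
- praline_center (a point): centre of the loose chocolate praline, a hard ball 26 mm across, 12 g, lying in the middle of the pan's hollow; it rolls when the pan tilts or is jerked
- board: wooden board 260 x 360 mm, 20 mm thick, fixed to the table; origin at the centre of its underside; the two pans stand on it
- dispenser: chocolate dispenser, fixed, on the right: base 340 x 200 mm with a drip grate in front (39 mm high), housing and round tank behind (376 mm high). Origin at table height; its front faces its own -x (about world +y). The housing's face is 40 mm in front of the origin, the tap (30 mm across, top at 296 mm) 120 mm, the base's front edge 180 mm; nothing else is in front
- spout (a point): lower end of the dispenser's spout (18 mm across), 175 mm above the table, opening downwards
- spare_pan: the same kind of pan, but empty, lying on the board beside the first with its handle pointing away from the robot; origin under the centre of its bowl
- palette_knife: palette knife lying on the table between board and dispenser, 260 mm long, 16 mm high
- scraper: bench scraper lying on the table near the robot, 120 x 95 mm, 18 mm high
- praline_box: open box of pralines beyond the board, 115 x 165 mm, 32 mm high
- sugar_jar: glass jar to the left, 84 mm across, 135 mm high
- butter_plate: white plate with butter and a knife, to the left, 170 mm across, 43 mm high

How it is judged:
By the outcome, as a careful person would: the job done as asked, in the order asked, and still so for the second after the job is handed in, while the arm keeps its last pose, push and grip.
It also fails if it takes over 51 s, if anything falls off the work surface, if the arm or the gripper's body presses on something with over 40 N, if the wrist force passes 120 N, or if a joint passes its speed limit or range.

### The arm

A 6-joint arm with a two-finger parallel gripper is mounted at the origin on the work surface. World frame = base frame: x ahead of the robot, y to its left, z up, the work surface at z = 0. Lengths are in m, angles in rad, forces in N, time in s.
With the tool pointing down it reaches from about 0.35 to 0.8 m from the base axis. Payload 7.3 kg.
Tool frame: the origin (TCP) lies on the centre line of the jaws, within the pads' length; the fingertips stand 11 mm ahead of it and the grasp point (between the pads) lies 8 mm behind it; z points along the fingers, y is the line along which they close (so a half turn about z gives the same grasp; the last joint's range is limited). The gripper opens to 85 mm and grips with 20 to 120 N. Pads are 22 mm wide; open, the fingers measure 114 mm over their backs; the gripper's body (76 mm by 85 mm) begins 54 mm behind the grasp point. The pads swing forward as they close: fully open they stand 13 mm farther back than shut.
Start: joints at [0.962, 0.342, 1.524, -0, 1.275, -0.146], TCP at [0.234, 0.47, 0.242] pointing down, gripper open.
Joint ranges: [-2.53, 2.53], [-0.77, 2.02], [0.04, 2.7], [-1, 4.14], [0.28, 2.66], [-3.11, 3.11]. Speed limits (rad/s): [2.57, 2.57, 3.14, 3.14, 3.14, 3.14].

### API

Orientations are given as a unit quaternion [x, y, z, w].
In Python, from workcell import reach, move_straight, movej, command_gripper, hold, solve_ik, read_state, get_image, camera_model, PlanningError, finish_job, search_frame, masks_of gives the robot as it stands. Calls block until the motion is done:
- reach(position, orientation): joint-space move of the TCP to a pose.
- move_straight(position, orientation=None, speed=0.15, max_force=None): straight line of the TCP; orientation=None keeps the orientation; speed is the mean speed in m/s. With max_force (N) it stops when the force on the tool has changed by that much, and returns True; else False.
- movej(angles): joint-space move.
- command_gripper(opening, force=None): finger opening in m; force is the grip in N (None keeps the last); returns when the fingers have stopped.
- hold(seconds).
- solve_ik(position, orientation): joint angles nearest the present ones, or None.
- read_state(): the state.
- get_image(name): name is "scene" or "top" or "wrist"; returns (picture, depth): 420x560x3 uint8, red, green, blue; 420x560 float32, m along the optical axis (not along the pixel's ray), 0 where there is no reading.
- camera_model(name): a dict with "K" (3x3 intrinsics, pixels), "R" (3x3) and "t" (3): a world point X has camera coordinates R X + t; the wrist camera has in their place "tool_from_camera" (4x4, takes a point from camera to tool coordinates, whose origin is the TCP and whose axes are the flange's). Camera axes: x right, y down, z forward; pixel columns grow to the right and rows downward; lengths in m; the calibration is good to about 2 mm. A picture is of the moment at which its call begins: read the wrist's pose just before it. camera_model takes no time and is no camera call.
A pose or a line that the arm cannot do raises PlanningError and nothing moves.
- finish_job(): hands the job in; it is judged then, once.
Trained networks look in the newest picture that a camera, given by its name, has taken for a name from the list of things; names that differ only in an ending like _2 or _b are one class to them, and where a whole thing is asked for, a point or a joint stands for the part that bears it (a point fixed in the world has none). Each returns a list of dicts, best first, with "confidence" (0 to 1); they miss things now and then, are a little off and sometimes report something else, mostly with a low value. They report only what shows in the picture. A call takes as long as a camera call.
- search_frame(name, camera): "rect" ([left, top, right, bottom] in pixels, round what is visible of it).
- masks_of(name, camera): "mask" (420x560 bool, what is visible of it) and "rect" ([left, top, right, bottom] in pixels, round what is visible of it).
The state is a dict: "time_s": time; "joint_positions": joint angles; "dq": joint speeds; "tau": joint torques, N m; "eef_pos": TCP position; "eef_rot": TCP orientation; "contact_force": force on the tool from outside, world axes, zero at the start; "torque": the same for the moment, N m; "grip_width": finger opening in m; "grip_force": force on a finger pad.
Only numpy, scipy, OpenCV 4.12 (cv2) and the standard library are available. Lean on these libraries where they do the work, as an engineer would, in place of code of your own. Each camera call takes 0.05 s, during which the arm holds its last target. There are 200 camera calls.

## Working session

There is one attempt and no reset: what is moved stays moved. The work goes in short steps, each a Python script; the robot and the scene stay as the last script left them, time stands still between calls to the robot, and variables do not carry over. Pictures are saved under pics/ and viewed, at most 10 in all, crops included, and the job is handed in when it is done.

```bash
ls; mkdir -p pics; cat > h.py <<'E'
import numpy as np, cv2
from workcell import *
def world(cam,uv,d,state=None):
    m=camera_model(cam); uv=np.atleast_2d(uv).astype(float); d=np.ravel(d)
    p=np.c_[uv,np.ones(len(uv))]@np.linalg.inv(m["K"]).T*d[:,None]
    return (p-m["t"])@m["R"]
def project(cam,X):
    m=camera_model(cam); c=np.atleast_2d(X)@m["R"].T+m["t"]; q=c@m["K"].T
    return q[:,:2]/q[:,2:]
def cloud(cam,depth,mask):
    v,u=np.nonzero(mask&(depth>0)); return world(cam,np.c_[u,v],depth[v,u])
E
cat > a.py <<'E'
from h import *
np.set_printoptions(precision=4,suppress=True)
print(read_state())
for c in ("scene","top"):
    im,d=get_image(c); np.savez(f"pics/{c}.npz",im=im,d=d); cv2.imwrite(f"pics/{c}0.png",im[...,::-1])
    m=camera_model(c); print(c,"cam pos",-m["R"].T@m["t"],m["K"][0,0])
    for n in ("pan","praline_center","dispenser","spare_pan","palette_knife","board"):
        for r in masks_of(n,c)[:3]:
            P=cloud(c,d,r["mask"]); print(n,round(r["confidence"],2),r["rect"],len(P),np.median(P,0) if len(P) else "",P.min(0) if len(P) else "",P.max(0) if len(P) else "")
            np.save(f"pics/m_{c}_{n}_{int(100*r['confidence'])}.npy",r["mask"])
E
python3 a.py; ls pics
```

```text
pics
workcell.py
{'time_s': 0.0, 'joint_positions': array([ 0.962 ,  0.3427,  1.525 ,  0.    ,  1.2754, -0.146 ]), 'dq': array([ 0.0001,  0.0008,  0.0001,  0.001 ,  0.0009, -0.0005]), 'tau': array([  0.0002, -43.3685, -24.6006,  -0.0002,   0.0081,   0.    ]), 'eef_pos': array([0.2341, 0.4695, 0.2416]), 'eef_rot': array([ 0.2293,  0.9733, -0.0007, -0.0003]), 'contact_force': array([-0.2995, -0.0426,  0.0921]), 'torque': array([-0.0227, -0.0267, -0.0191]), 'grip_force': 0.0, 'grip_width': 0.08568317700652382}
scene cam pos [1.0443 0.7984 0.7311] 441.0640131043899
pan 0.93 [250.6, 244.0, 330.7, 290.9] 1251 [0.6304 0.107  0.0403] [ 0.433   0.0326 -0.0026] [0.6993 0.159  0.0551]
praline_center 0.5 [222.6, 205.5, 301.4, 233.9] 437 [ 0.5317 -0.1351  0.0068] [ 0.4119 -0.1523 -0.0003] [ 0.6654 -0.1253  0.0194]
dispenser 0.68 [179.1, 61.3, 287.3, 198.4] 9146 [ 0.539  -0.4204  0.1626] [-0.1391 -1.5398 -0.3096] [ 0.6366 -0.2517  0.3766]
spare_pan 0.65 [332.9, 328.2, 384.5, 414.5] 3625 [0.6763 0.4613 0.1057] [ 0.5238  0.3375 -0.0026] [0.6997 0.4858 0.1382]
spare_pan 0.62 [273.7, 303.7, 378.6, 343
[... 1063 characters left out ...]
 0.5236  0.275  -0.0039] [0.7559 0.3797 0.0578]
palette_knife 0.83 [318.0, 191.8, 328.7, 272.2] 529 [ 0.5427 -0.1407  0.008 ] [ 0.4107 -0.1544 -0.0013] [ 0.6659 -0.1291  0.0219]
board 0.92 [157.4, 171.2, 281.1, 263.7] 7135 [0.5828 0.1894 0.0201] [ 0.4424 -0.0049  0.002 ] [0.7449 0.3794 0.0459]
m_scene_board_92.npy
m_scene_dispenser_68.npy
m_scene_palette_knife_39.npy
m_scene_palette_knife_66.npy
m_scene_pan_93.npy
m_scene_praline_center_50.npy
m_scene_spare_pan_62.npy
m_scene_spare_pan_65.npy
m_top_board_92.npy
m_top_dispenser_69.npy
m_top_palette_knife_83.npy
m_top_pan_76.npy
m_top_praline_center_36.npy
m_top_praline_center_62.npy
m_top_spare_pan_78.npy
scene.npz
scene0.png
top.npz
top0.png
```

View pics/scene0.png

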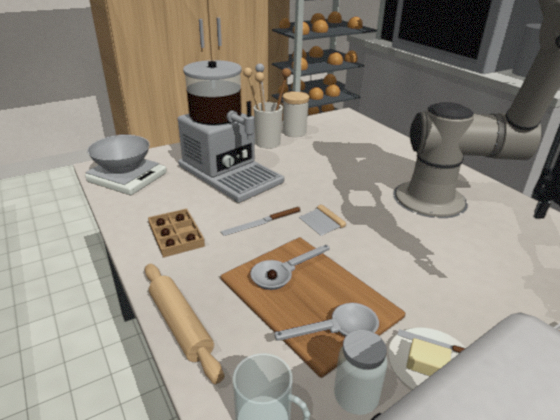

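View pics/top0.png

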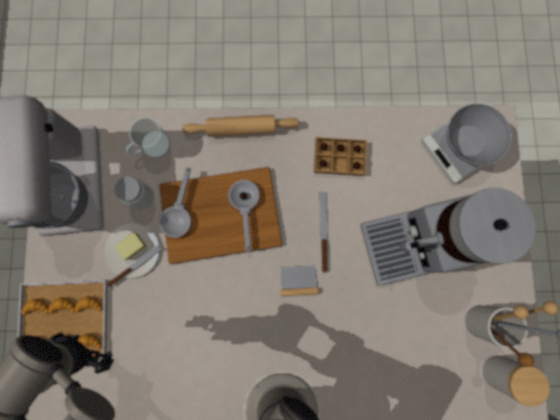

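The scene camera shows the praline pan at (270,274) with its handle towards (325,250), and the dispenser tap at (240,118). In the top view, the pan bowl is at (243,196) with the praline in the middle. The spare pan is at (175,221), the tap at (428,240), and the dispenser is slightly yawed.

```bash
cat > b.py <<'E'
from h import *
from scipy.optimize import least_squares
np.set_printoptions(precision=4,suppress=True)
D={c:np.load(f"pics/{c}.npz") for c in("scene","top")}
# pan
for c,f in(("top","pan_76"),("scene","pan_93")):
    P=cloud(c,D[c]["d"],np.load(f"pics/m_{c}_{f}.npy")); P=P[(P[:,2]>.024)&(P[:,2]<.065)]
    H=P[(P[:,0]<.585)&(P[:,2]>.035)]; h=H[:,:2].mean(0); u=np.linalg.svd(H[:,:2]-h)[2][0]; u*=np.sign(u[0])
    B=P[P[:,0]>.60]; R=B[B[:,2]>.038]
    # bowl: fit circle r=.048 around outer points
    from cv2 import minEnclosingCircle
    print(c,"bowl circle",minEnclosingCircle(B[:,:2].astype(np.float32)),"rim z",np.percentile(B[:,2],[50,90]),"handle",h,"z",np.median(H[:,2]),"yaw",np.degrees(np.arctan2(u[1],u[0])),"ext",H[:,0].min())
    ce=minEnclosingCircle(B[:,:2].astype(np.float32))[0]; v=np.array(ce)-h; print("  yaw c-h",np.degrees(np.arctan2(v[1],v[0])))
# dispenser base
for c in("top","scene"):
    d=D[c]["d"]; A=cloud(c,d,d>0); A=A[(A[:,0]>.3)&(A[:,0]<.8)&(A[:,1]<-.2)&(A[:,1]>-.7)]
    G=A[(A[:,2]>.025)&(A[:,2]<.055)]; 
    r=cv2.minAreaRect(G[(G[:,1]>-.36)][:,:2].astype(np.float32)); print(c,"grate",len(G),r)
    for lo,hi in((.17,.2),(.2,.24),(.24,.3),(.3,.35),(.36,.39)):
        S=A[(A[:,2]>lo)&(A[:,2]<hi)]; 
        if len(S): print("  z",lo,hi,len(S),S[:,:2].min(0),S[:,:2].max(0),"front",S[S[:,1]>S[:,1].max()-.03].mean(0))
    np.save(f"pics/A_{c}.npy",A)
for c in("scene",):
    u=cv2.resize(D[c]["im"][55:205,165:305],None,fx=5,fy=5,interpolation=cv2.INTER_CUBIC)[...,::-1]; cv2.imwrite("pics/disp.png",u[:600])
E
python3 b.py
```

```text
top bowl circle ((0.6482712030410767, 0.1077757179737091), 0.04962357506155968) rim z [0.0376 0.0449] handle [0.5342 0.0997] z 0.05165815340292337 yaw 4.803933784707438 ext 0.4804235059443562
  yaw c-h 4.042118345243026
scene bowl circle ((0.6485039591789246, 0.11048433184623718), 0.05097971856594086) rim z [0.0376 0.0441] handle [0.5317 0.1051] z 0.050874856293377485 yaw 4.618749117606656 ext 0.47757663069291967
  yaw c-h 2.617943062036048
top grate 4121 ((0.593072772026062, -0.2963988184928894), (0.44485121965408325, 0.11271257698535919), 15.397932052612305)
  z 0.17 0.2 928 [ 0.404  -0.5568] [ 0.6171 -0.3266] front [ 0.4749 -0.328   0.1794]
  z 0.2 0.24 693 [ 0.3001 -0.6504] [ 0.5988 -0.3211] front [ 0.4738 -0.3251  0.2201]
  z 0.24 0.3 1130 [ 0.3    -0.6689] [ 0.5923 -0.3209] front [ 0.4749 -0.3326  0.2611]
  z 0.3 0.35 470 [ 0.3032 -0.6585] [ 0.5899 -0.3373] front [ 0.4791 -0.3373  0.3   ]
  z 0.36 0.39 770 [ 0.4266 -0.5881] [ 0.6001 -0.416 ] front [ 0.5201 -0.4338  0.3608]
scene grate 2541 ((0.5913126468658447, -0.29680025577545166), (0.4339509904384613, 0.11680011451244354), 15.127038955688477)
  z 0.17 0.2 847 [ 0.3003 -0.6436] [ 0.6261 -0.3219] front [ 0.4791 -0.3286  0.1873]
  z 0.2 0.24 798 [ 0.3001 -0.6537] [ 0.6072 -0.3156] front [ 0.4807 -0.3249  0.22  ]
  z 0.24 0.3 1304 [ 0.3002 -0.6623] [ 0.602  -0.3176] front [ 0.4775 -0.3303  0.2633]
  z 0.3 0.35 876 [ 0.4388 -0.5343] [ 0.6057 -0.4101] front [ 0.5228 -0.4241  0.3249]
  z 0.36 0.39 63 [ 0.503  -0.5688] [ 0.589  -0.4406] front [ 0.5095 -0.4406  0.3602]
```

```bash
cat > c.py <<'E'
from h import *
np.set_printoptions(precision=3,suppress=True)
for c in("scene","top"):
    get_image(c)
    for n in("spout","pan_grip","praline_center"):
        for r in search_frame(n,c)[:2]: print(c,n,r)
E
python3 c.py
```

```text
scene spout {'rect': [174.6, 60.2, 285.5, 201.9], 'confidence': 0.83}
scene spout {'rect': [253.0, 244.6, 327.6, 289.6], 'confidence': 0.68}
scene pan_grip {'rect': [252.1, 246.0, 326.5, 291.0], 'confidence': 0.83}
scene pan_grip {'rect': [148.6, 208.5, 206.4, 258.3], 'confidence': 0.47}
top spout {'rect': [358.2, 185.7, 535.1, 284.8], 'confidence': 0.76}
top pan_grip {'rect': [229.0, 179.2, 261.9, 249.6], 'confidence': 0.74}
top pan_grip {'rect': [105.8, 222.4, 159.2, 284.7], 'confidence': 0.52}
```

View pics/disp.png

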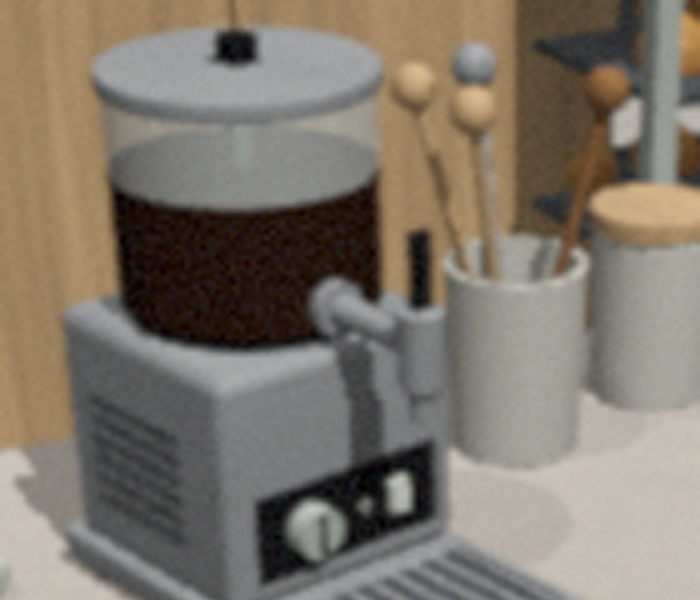

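```bash
cat > d.py <<'E'
from h import *
np.set_printoptions(precision=4,suppress=True)
print(camera_model("wrist"),read_state()["time_s"])
for c in("top","scene"):
    A=np.load(f"pics/A_{c}.npy")
    G=A[(A[:,2]>.03)&(A[:,2]<.05)&(A[:,0]<.62)&(A[:,1]>-.38)]
    # front edge: max y in bins of x
    xs=np.arange(.39,.56,.008); f=np.array([(x,np.sort(G[abs(G[:,0]-x)<.004][:,1])[-2]) for x in xs if (abs(G[:,0]-x)<.004).sum()>3])
    k=np.polyfit(*f.T,1); print(c,"front slope deg",np.degrees(np.arctan(k[0])),"y@.47",np.polyval(k,.47),"res",(f[:,1]-np.polyval(k,f[:,0])).std())
    for s in(-1,1):
        ys=np.arange(-.37,-.28,.008); e=[]
        for y in ys:
            q=G[abs(G[:,1]-y)<.004][:,0]
            if len(q)>3: e.append((y,np.sort(q)[1 if s<0 else -2]))
        e=np.array(e); k=np.polyfit(*e.T,1); print("   side",s,"deg",np.degrees(np.arctan(k[0])),"x@-.33",np.polyval(k,-.33),"res",(e[:,1]-np.polyval(k,e[:,0])).std())
    T=A[(A[:,2]>.18)&(A[:,2]<.31)&(A[:,0]<.53)&(A[:,0]>.43)&(A[:,1]>-.385)]
    print("tap n",len(T),T.mean(0),T.min(0),T.max(0))
    for z in np.arange(.18,.31,.02):
        S=T[abs(T[:,2]-z)<.01]; print("   ",round(z,2),len(S),S[:,:2].min(0) if len(S) else "",S[:,:2].max(0) if len(S) else "")
    L=A[(A[:,2]>.352)&(A[:,2]<.378)]; print("lid",cv2.minEnclosingCircle(L[(L[:,0]>.4)&(L[:,0]<.65)&(L[:,1]>-.6)][:,:2].astype(np.float32)))
E
python3 d.py
```

```text
{'K': array([[296.0714,   0.    , 280.8365],
       [  0.    , 296.0714, 204.1074],
       [  0.    ,   0.    ,   1.    ]]), 'tool_from_camera': array([[ 0.0003, -0.9449, -0.3272,  0.0836],
       [ 1.    ,  0.0004,  0.    , -0.0014],
       [ 0.0001, -0.3272,  0.9449, -0.1312],
       [ 0.    ,  0.    ,  0.    ,  1.    ]])} 1.1
top front slope deg 13.255365415190134 y@.47 -0.2787817126391436 res 0.0014491567841002702
   side -1 deg 19.01220890285522 x@-.33 0.3835367333585194 res 0.017844160459325322
   side 1 deg -13.894193255314573 x@-.33 0.5738810459238312 res 0.0011009093168151726
tap n 253 [ 0.4775 -0.3423  0.2439] [ 0.4609 -0.3848  0.1806] [ 0.4968 -0.3209  0.3   ]
    0.18 2 [ 0.4707 -0.3294] [ 0.4788 -0.3266]
    0.2 15 [ 0.4612 -0.3364] [ 0.4883 -0.3221]
    0.22 39 [ 0.4609 -0.3847] [ 0.4968 -0.3211]
    0.24 137 [ 0.462  -0.3848] [ 0.4936 -0.3209]
    0.26 20 [ 0.4645 -0.337 ] [ 0.4849 -0.3305]
    0.28 18 [ 0.4677 -0.3369] [ 0.4836 -0.3304]
    0.3 22 [ 0.4694 -0.3422] [ 0.482 -0.332]
lid ((0.514455258846283, -0.5037955641746521), 0.09049182385206223)
scene front slope deg 13.22728389021892 y@.47 -0.2767368166290214 res 0.0021174530912535217
   side -1 deg 9.575768386690248 x@-.33 0.38616725596074114 res 0.014545828527527756
   side 1 deg -12.605967532303733 x@-.33 0.5752801986946328 res 0.0020867705160886544
tap n 327 [ 0.4811 -0.3346  0.2336] [ 0.4626 -0.3849  0.1816] [ 0.4988 -0.3156  0.2962]
    0.18 18 [ 0.4688 -0.335 ] [ 0.4847 -0.3245]
    0.2 47 [ 0.4629 -0.3371] [ 0.4901 -0.318 ]
    0.22 94 [ 0.4626 -0.3848] [ 0.4988 -0.317 ]
    0.24 93 [ 0.4638 -0.3849] [ 0.4955 -0.3156]
    0.26 34 [ 0.467  -0.3373] [ 0.4844 -0.3259]
    0.28 29 [ 0.4671 -0.3366] [ 0.4841 -0.3269]
    0.3 12 [ 0.469 -0.334] [ 0.4843 -0.3263]
lid ((0.5176880359649658, -0.5039916038513184), 0.09410753101110458)
```

The crop shows the tap body in front of the housing at about (420,345) of the crop, with the spout stub under it at about (425,400). I'll take a closer wrist-camera look at the tap to refine the spout position.

```bash
cat >> h.py <<'E'
from scipy.spatial.transform import Rotation as Ro
def wcloud(depth,mask,st):
    m=camera_model("wrist"); v,u=np.nonzero(mask&(depth>0)); d=depth[v,u]
    p=np.c_[u,v,np.ones(len(u))]@np.linalg.inv(m["K"]).T*d[:,None]
    T=m["tool_from_camera"]; p=p@T[:3,:3].T+T[:3,3]
    return Ro.from_quat(st["eef_rot"]).apply(p)+st["eef_pos"],u,v
def wproj(X,st):
    m=camera_model("wrist"); T=m["tool_from_camera"]
    p=Ro.from_quat(st["eef_rot"]).inv().apply(np.atleast_2d(X)-st["eef_pos"]); p=(p-T[:3,3])@T[:3,:3]; q=p@m["K"].T; return q[:,:2]/q[:,2:]
E
cat > e.py <<'E'
from h import *
np.set_printoptions(precision=3,suppress=True)
a=np.radians(13.25); fx=np.array([-np.sin(a),np.cos(a),0]); sp=np.array([.475,-.336,.19]); T=camera_model("wrist")["tool_from_camera"]
out=[]
for s in(1,-1):
  for b in np.radians([10,20,30,40,50,60,70]):      # tool z tilt below horizontal
    z=-fx*np.cos(b)-np.array([0,0,np.sin(b)])
    x=s*(-fx*np.sin(b)+np.array([0,0,np.cos(b)])); y=np.cross(z,x); R=np.c_[x,y,z]; q=Ro.from_matrix(R).as_quat()
    ca=R@T[:3,2]
    for dist in(.25,.3,.35):
        tcp=sp-ca*dist-R@T[:3,3]
        j=solve_ik(tcp,q)
        tip=tcp+z*.02
        if j is not None: print(s,np.degrees(b),dist,"tcp",tcp,"front clr",(tip-sp)@fx,"cam down",np.degrees(np.arcsin(-ca[2])),np.array(j))
E
python3 e.py
```

```text
1 40.0 0.35 tcp [ 0.443 -0.207  0.342] front clr 0.11764667941204146 cam down 59.10028822299488 [-0.149  0.101  1.868 -0.975  1.034 -3.052]
1 50.0 0.25 tcp [ 0.458 -0.269  0.269] front clr 0.05603169498102375 cam down 69.10028822298415 [-0.374  0.198  1.857 -0.806  0.822  3.024]
1 50.0 0.3 tcp [ 0.454 -0.252  0.316] front clr 0.07386835997377128 cam down 69.10028822298415 [-0.338  0.134  1.795 -0.738  0.936  2.941]
1 50.0 0.35 tcp [ 0.45  -0.235  0.363] front clr 0.09170502496651879 cam down 69.10028822298415 [-0.3    0.083  1.721 -0.691  1.054  2.875]
1 59.99999999999999 0.25 tcp [ 0.461 -0.284  0.28 ] front clr 0.04406790941211886 cam down 79.10028822295492 [-0.481  0.203  1.726 -0.498  0.915  2.678]
1 59.99999999999999 0.3 tcp [ 0.459 -0.274  0.329] front clr 0.05352243457724451 cam down 79.10028822295492 [-0.465  0.154  1.648 -0.462  1.036  2.623]
1 59.99999999999999 0.35 tcp [ 0.457 -0.265  0.378] front clr 0.06297695974237015 cam down 79.10028822295492 [-0.448  0.117  1.557 -0.439  1.157  2.578]
1 70.0 0.25 tcp [ 0.465 -0.3    0.288] front clr 0.030765142715164878 cam down 89.1
[... 942 characters left out ...]
cp [ 0.456 -0.249  0.315] front clr 0.0787640828611529 cam down 40.8997117769763 [-0.415  0.146  1.698 -0.488  1.02  -0.446]
-1 59.99999999999999 0.35 tcp [ 0.447 -0.212  0.347] front clr 0.11655692100078688 cam down 40.8997117769763 [-0.341  0.093  1.669 -0.484  1.126 -0.417]
-1 70.0 0.25 tcp [ 0.469 -0.302  0.289] front clr 0.02740506465499596 cam down 50.89971177697217 [-0.583  0.252  1.57  -0.27   1.076 -0.714]
-1 70.0 0.3 tcp [ 0.461 -0.272  0.328] front clr 0.058939050218921624 cam down 50.89971177697217 [-0.536  0.192  1.542 -0.27   1.174 -0.691]
-1 70.0 0.35 tcp [ 0.454 -0.241  0.367] front clr 0.09047303578284732 cam down 50.89971177697217 [-0.485  0.14   1.501 -0.273  1.277 -0.666]
```

```bash
cat > f.py <<'E'
from h import *
np.set_printoptions(precision=4,suppress=True)
movej([-0.19,0.095,1.821,-0.748,1.04,-0.09])
st=read_state(); im,d=get_image("wrist"); np.savez("pics/w1.npz",im=im,d=d,p=st["eef_pos"],q=st["eef_rot"]); cv2.imwrite("pics/w1.png",im[...,::-1])
print(st["time_s"],st["eef_pos"],wproj([[.475,-.336,.175],[.4601,-.2803,.039]],st))
A,u,v=wcloud(d,np.ones(d.shape,bool),st)
a=np.radians(13.25); ex=np.array([np.sin(a),-np.cos(a)]); ey=np.array([np.cos(a),np.sin(a)])  # dispenser x,y in world
L=np.c_[(A[:,:2]-[.4738,-.3387])@ex,(A[:,:2]-[.4738,-.3387])@ey,A[:,2]]
T=(abs(L[:,1])<.04)&(abs(L[:,0])<.035)&(A[:,2]>.16)&(A[:,2]<.31)
for z in np.arange(.165,.31,.01):
    S=L[T&(abs(A[:,2]-z)<.005)]
    if len(S): print(round(z,3),len(S),"x",S[:,0].min(),np.median(S[:,0]),"y",S[:,1].min(),S[:,1].max())
print("lowest",A[T][:,2].min())
F=(A[:,2]>.09)&(A[:,2]<.16)&(L[:,0]>.04)&(L[:,0]<.12)&(abs(L[:,1])<.08)
k=np.polyfit(L[F,1],L[F,0],1); print("face n",F.sum(),"x",k[1],"slope deg",np.degrees(np.arctan(k[0])))
E
python3 f.py
```

```text
3.55 [ 0.4416 -0.1873  0.3227] [[279.6372 193.9723]
 [278.3584  79.8318]]
0.175 42 x -0.009958986927807183 -0.008007145151857452 y -0.00860489229018305 0.008225752246559163
0.185 110 x -0.010668369465678014 -0.008126854201809093 y -0.008518923648743265 0.008201993532584464
0.195 72 x -0.015492892685960867 -0.008778829413277962 y -0.011501489741529017 0.013827073152476851
0.205 192 x -0.016560099553296792 -0.013441797220032994 y -0.013882887610688666 0.013771911578472738
0.215 198 x -0.016911455309476308 -0.013537775333913994 y -0.01363342339164494 0.014680970183587777
0.225 218 x -0.01699471804594267 -0.013300448541116094 y -0.01445358468088413 0.01464497157027875
0.235 230 x -0.016809819354681333 -0.01335480256594105 y -0.014260677565197612 0.014393678454994119
0.245 318 x -0.016355620770309706 -0.010299529588225546 y -0.014178376966042239 0.014398992547287355
0.255 134 x -0.0059633568583554305 -0.004347862245029029 y -0.0073710774878917905 0.007698146158519327
0.265 140 x -0.00610205901346344 -0.00427274026437446 y -0.007218829023250742 0.007611812197910311
0.275 141 x -0.005968719784739993 -0.00442547886900312 y -0.006991524683684811 0.007525571987734307
0.285 157 x -0.006229847420551615 -0.004325301626012536 y -0.007872616748446262 0.007447755880238058
0.295 108 x -0.006223317059843929 -0.00399648027093186 y -0.007695763678295847 0.007384850247537595
lowest 0.17465017785603865
face n 3822 x 0.0779526102480434 slope deg -0.3848605754117391
```

View pics/w1.png

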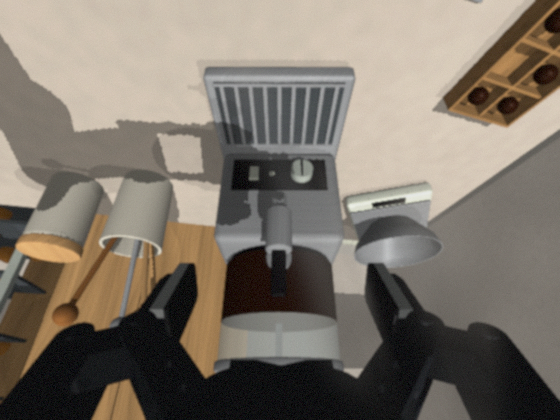

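The spout's lower end shows just under the tap, at about (280,194) in this upside-down wrist view. The depth data put it at (0.4735, -0.3375, 0.175) with the face yaw about 13.5°, which matches the given dimensions. Next I check the arm poses and hover over the handle.

```bash
cat >> h.py <<'E'
SP=np.array([.4735,-.3375,.175]); AY=np.radians(13.5); FX=np.array([-np.sin(AY),np.cos(AY),0])
def q_of(xdir):
    x=np.append(np.array(xdir[:2])/np.linalg.norm(xdir[:2]),0); z=np.array([0,0,-1.]); return Ro.from_matrix(np.c_[x,np.cross(z,x),z]).as_quat()
E
cat > g.py <<'E'
from h import *
np.set_printoptions(precision=4,suppress=True)
y=np.radians(4.7); px=np.array([np.cos(y),np.sin(y),0]); c=np.array([.6484,.109,0]); g=c-.115*px
q0=q_of(-px); q1=q_of(FX)
for P,q in((g+[0,0,.17],q0),(g+[0,0,.038],q0),(SP+.115*FX+[0,0,-.0355],q1),(SP+.115*FX+[0,0,-.0355],q_of(-FX))): print(P,solve_ik(P,q))
reach(g+[0,0,.17],q0)
st=read_state(); im,d=get_image("wrist"); np.savez("pics/w2.npz",im=im,d=d,p=st["eef_pos"],q=st["eef_rot"]); cv2.imwrite("pics/w2.png",im[...,::-1])
print(st["time_s"],st["joint_positions"])
for n in("pan","praline_center"):
  for r in masks_of(n,"wrist")[:2]:
    A,_,_=wcloud(d,r["mask"],st); print(n,r["confidence"],r["rect"],np.median(A,0))
    if n=="pan" and r["confidence"]>.5:
        H=A[(A[:,0]<.58)&(A[:,2]>.045)&(A[:,2]<.06)]; h=H[:,:2].mean(0); u=np.linalg.svd(H[:,:2]-h,full_matrices=False)[2][0]; u*=np.sign(u[0]); B=A[(A[:,0]>.605)&(A[:,2]>.024)&(A[:,2]<.06)]
        ce,rad=cv2.minEnclosingCircle(B[:,:2].astype(np.float32)); n_=np.array([-u[1],u[0]])
        print(" bowl",ce,rad,"handle",h,np.median(H[:,2]),"yaw",np.degrees(np.arctan2(u[1],u[0])),"width",np.ptp((H[:,:2]-h)@n_),"mid off",(((H[:,:2]-h)@n_).max()+((H[:,:2]-h)@n_).min())/2,"c off axis",(np.array(ce)-h)@n_)
E
python3 g.py
```

```text
[0.5338 0.0996 0.17  ] [ 0.0433  0.4422  1.5815 -0.      1.1179 -1.6096]
[0.5338 0.0996 0.038 ] [ 0.0433  0.6192  1.7092 -0.      0.8132 -1.6096]
[ 0.4467 -0.2257  0.1395] [-0.6211  0.4088  1.7367 -0.      0.9961 -0.8567]
[ 0.4467 -0.2257  0.1395] [-0.6211  0.4088  1.7367 -0.      0.9961  2.2849]
4.9583 [ 0.0432  0.4418  1.5816 -0.0007  1.1179 -1.6086]
pan 0.97 [234.5, 134.3, 328.8, 343.0] [0.6324 0.1009 0.0422]
 bowl (0.650169312953949, 0.10813508927822113) 0.04853086546063423 handle [0.5239 0.0979] 0.05153098156830662 yaw 4.81292598183038 width 0.015992107090222904 mid off 1.7942254214542604e-05 c off axis -0.0003828077125971096
```

View pics/w2.png

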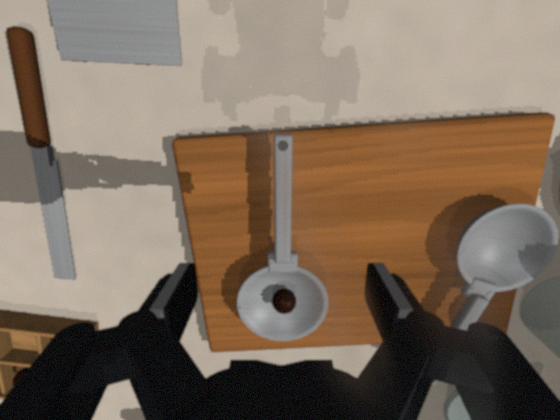

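The wrist view shows the pan handle from (283,140) to (283,265), the bowl at (283,302), and the praline in the middle at (284,300). The fitted radius of 48.5 mm and handle width of 16.0 mm match the given sizes. Now I grasp.

```bash
cat > i.py <<'E'
from h import *
np.set_printoptions(precision=4,suppress=True)
y=np.radians(4.8); px=np.array([np.cos(y),np.sin(y),0]); g=np.array([.6498,.1083,0])-.115*px; q0=q_of(-px)
print(g)
hit=move_straight(g+[0,0,.038],q0,speed=.08,max_force=15); s=read_state(); print(hit,s["time_s"],s["eef_pos"],s["contact_force"])
command_gripper(.022); command_gripper(0.0,100); s=read_state(); print(s["time_s"],s["eef_pos"],s["contact_force"],s["torque"],s["grip_width"],s["grip_force"])
im,d=get_image("scene"); np.savez("pics/s2.npz",im=im,d=d); cv2.imwrite("pics/s2.png",cv2.resize(im[200:320,200:360],None,fx=4,fy=4)[...,::-1])
st=read_state(); im,d=get_image("wrist"); cv2.imwrite("pics/w3.png",im[...,::-1])
E
python3 i.py
```

```text
[0.5352 0.0987 0.    ]
False 6.9083 [0.5355 0.0987 0.0384] [-0.1148 -1.1551 -0.3507]
7.7583 [0.5352 0.0987 0.0381] [-0.8594  0.1057  0.5972] [-0.0273  0.0225 -0.014 ] 0.014456577608033327 97.38481879234314
```

View pics/w3.png

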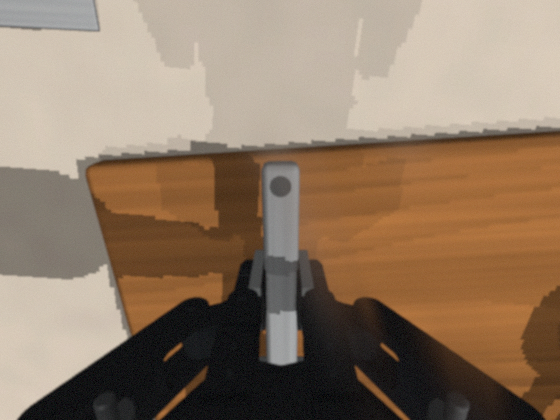

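The pads sit on both sides of the handle, with the free end at (281,185) and no visible skew. I lift slowly and check whether the pan sags.

```bash
cat >> h.py <<'E'
def tilt():
    st=read_state(); im,d=get_image("wrist"); m=np.zeros(d.shape,bool); m[170:240,270:293]=1
    A,_,_=wcloud(d,m,st); x=Ro.from_quat(st["eef_rot"]).as_matrix()[:,0]
    L=np.c_[(A-st["eef_pos"])@x, A[:,2]-st["eef_pos"][2]]; L=L[abs(L[:,1]-np.median(L[:,1]))<.008]
    k=np.polyfit(*L.T,1); print("  handle slope deg %.2f (neg = handle end low)"%np.degrees(np.arctan(k[0])),"z@0 %.4f"%k[1],len(L))
def ball(tag,pan_c):
    """scene view: pan rim/praline vs expected pan centre"""
    im,d=get_image("scene"); u,v=project("scene",pan_c)[0].round().astype(int); np.savez(f"pics/{tag}.npz",im=im,d=d)
    w=im[v-50:v+50,u-66:u+66]; cv2.imwrite(f"pics/{tag}.png",cv2.resize(w,None,fx=5,fy=5,interpolation=cv2.INTER_CUBIC)[...,::-1])
    A=cloud("scene",d,np.ones(d.shape,bool)); L=A-pan_c; r=np.hypot(L[:,0],L[:,1])
    R=L[(r>.040)&(r<.047)&(abs(L[:,2]-.0225)<.006)]
    if len(R)>20:
        k,*_=np.linalg.lstsq(np.c_[R[:,:2],np.ones(len(R))],R[:,2],rcond=None); print("  rim plane deg dx,dy",np.degrees(k[:2]),"z",k[2],len(R))
    vv,uu=np.mgrid[v-40:v+40,u-40:u+40]; s=im[v-40:v+40,u-40:u+40].sum(2)<150
    Q=cloud("scene",d,np.isin(np.arange(d.size).reshape(d.shape),(vv*d.shape[1]+uu)[s]))-pan_c; Q=Q[(np.hypot(Q[:,0],Q[:,1])<.03)&(Q[:,2]>.01)&(Q[:,2]<.04)]
    if len(Q): print("  dark ball pts",len(Q),"mean",Q.mean(0),"z max",Q[:,2].max())
    s=read_state(); print("  t",s["time_s"],s["eef_pos"],s["contact_force"],s["grip_width"])
E
cat > k.py <<'E'
from h import *
np.set_printoptions(precision=4,suppress=True)
c=np.array([.6498,.1083,.02])
tilt(); ball("l0",c)
p=read_state()["eef_pos"]; y=np.radians(4.8); g=np.array([.6498,.1083,0])-.115*np.array([np.cos(y),np.sin(y),0])
move_straight(g+[0,0,.038+.03],speed=.03); hold(.3); tilt(); ball("l1",c+[0,0,.03])
E
python3 k.py
```

```text
handle slope deg 0.25 (neg = handle end low) z@0 0.0131 1602
  rim plane deg dx,dy [-0.2444 -0.1235] z 0.022823558007115996 191
  dark ball pts 51 mean [0.0046 0.0106 0.0254] z max 0.03267153576982974
  t 7.9583 [0.5352 0.0987 0.038 ] [0.013  0.0735 1.36  ] 0.014525671731961287
  handle slope deg 0.80 (neg = handle end low) z@0 0.0132 1605
  rim plane deg dx,dy [-1.0542 -0.2787] z 0.021484106457328123 184
  dark ball pts 57 mean [0.0046 0.0109 0.0238] z max 0.0315106342840346
  t 9.5083 [0.5352 0.0987 0.0679] [-0.1843 -0.3205 -1.9222] 0.014114354962046433
```

View pics/l1.png

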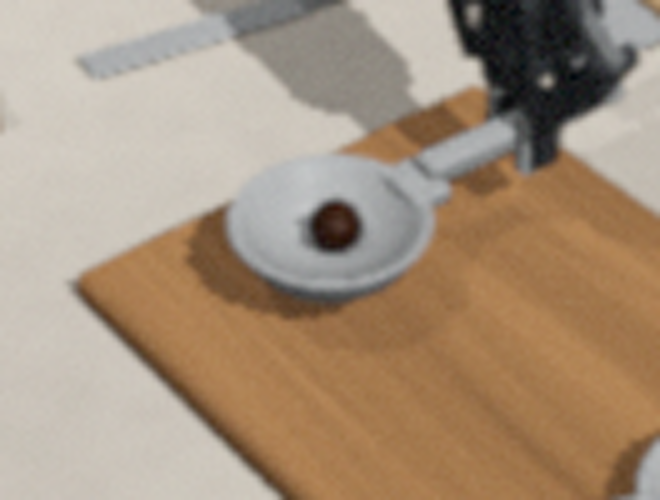

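The praline sits in the middle of the hollow. The pan sags about 0.65° bowl-down, so I tilt the tool to compensate, lift on, and swing to a standoff in front of the dispenser.

```bash
cat >> h.py <<'E'
def qc(handle_dir,deg,roll=0):
    """tool down, tool x along handle_dir, bowl raised by deg"""
    px=-np.append(handle_dir[:2],0)/np.linalg.norm(handle_dir[:2]); a=np.cross(px,[0,0,1])
    return (Ro.from_rotvec(a*np.radians(deg))*Ro.from_quat(q_of(-px))).as_quat()
E
cat > l.py <<'E'
from h import *
np.set_printoptions(precision=4,suppress=True)
y=np.radians(4.8); px=np.array([np.cos(y),np.sin(y),0]); c=np.array([.6498,.1083,0]); g=c-.115*px
move_straight(g+[0,0,.1395],qc(-px,.65),speed=.035); hold(.2); tilt(); ball("l2",c+[0,0,.1215])
Z=np.array([0,0,.1395]); S=SP*[1,1,0]+.235*FX
move_straight(S+Z,qc(FX,.65),speed=.036); hold(.3); tilt(); ball("l3",SP*[1,1,0]+.12*FX+[0,0,.1215])
E
python3 l.py
```

```text
handle slope deg 0.20 (neg = handle end low) z@0 0.0132 1605
  rim plane deg dx,dy [-0.5225 -0.5018] z 0.022544891239306558 185
  dark ball pts 61 mean [0.0043 0.0111 0.0244] z max 0.03235180279069405
  t 12.0 [0.5352 0.0987 0.1395] [ 0.1591 -0.6725 -1.656 ] 0.014353203987573273
  handle slope deg 0.21 (neg = handle end low) z@0 0.0132 1606
  rim plane deg dx,dy [ 0.575  -0.0394] z 0.02219421627814512 59
  dark ball pts 39 mean [0.0095 0.0116 0.0235] z max 0.03225102747918515
  t 19.1667 [ 0.4186 -0.109   0.1395] [-0.1711  0.2603 -2.5567] 0.01415150430727127
```

View pics/l3.png

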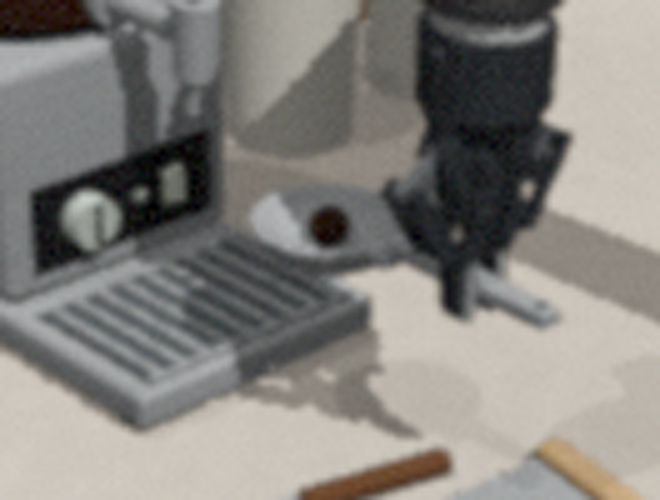

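The pan is level at the standoff, with the praline dark and central at about (330,225) of the crop, clear of the dispenser. Now I move in along the dispenser's axis.

```bash
cat > m.py <<'E'
from h import *
np.set_printoptions(precision=4,suppress=True)
print(move_straight(SP*[1,1,0]+.115*FX+[0,0,.1395],qc(FX,.65),speed=.03,max_force=10)); hold(.8); tilt(); ball("l4",SP*[1,1,0]+[0,0,.1215])
im,d=get_image("scene"); A=cloud("scene",d,np.ones(d.shape,bool)); ex,ey=-FX[:2],np.array([np.cos(AY),np.sin(AY)])
L=np.c_[(A[:,:2]-SP[:2])@ex,(A[:,:2]-SP[:2])@ey,A[:,2]]
B=L[(L[:,2]>.125)&(L[:,2]<.147)&(np.hypot(L[:,0],L[:,1])<.056)]
print("bowl circle in dispenser frame",cv2.minEnclosingCircle(B[:,:2].astype(np.float32)),len(B),"rim z pct",np.percentile(B[:,2],[50,90,97]))
T=L[(L[:,2]>.165)&(L[:,2]<.195)&(np.hypot(L[:,0],L[:,1])<.03)]; print("spout pts",T.min(0),T.max(0))
im,d=get_image("top"); A=cloud("top",d,np.ones(d.shape,bool)); L=np.c_[(A[:,:2]-SP[:2])@ex,(A[:,:2]-SP[:2])@ey,A[:,2]]
B=L[(L[:,2]>.115)&(L[:,2]<.155)&(np.hypot(L[:,0],L[:,1])<.06)]; print("top bowl",cv2.minEnclosingCircle(B[:,:2].astype(np.float32)),len(B))
T=L[(L[:,2]>.19)&(L[:,2]<.24)&(np.hypot(L[:,0],L[:,1])<.03)]; print("tap pts",T.min(0),T.max(0))
E
python3 m.py
```

```text
False
  handle slope deg 0.11 (neg = handle end low) z@0 0.0133 1607
  rim plane deg dx,dy [-0.3374  0.4855] z 0.02247178858138225 42
  dark ball pts 36 mean [0.0087 0.0119 0.023 ] z max 0.029867153397442336
  t 24.2167 [ 0.4467 -0.2257  0.1395] [ 1.0328 -0.8119 -1.4853] 0.013551707126069444
bowl circle in dispenser frame ((-0.002655826508998871, 0.00246367696672678), 0.05188148841261864) 328 rim z pct [0.1386 0.1452 0.1461]
spout pts [-0.0133 -0.0027  0.1747] [0.0012 0.014  0.1946]
top bowl ((0.019426856189966202, 0.0317375473678112), 0.030638575553894043) 115
tap pts [-0.0044 -0.0069  0.2263] [0.0299 0.0167 0.2364]
```

View pics/l4.png

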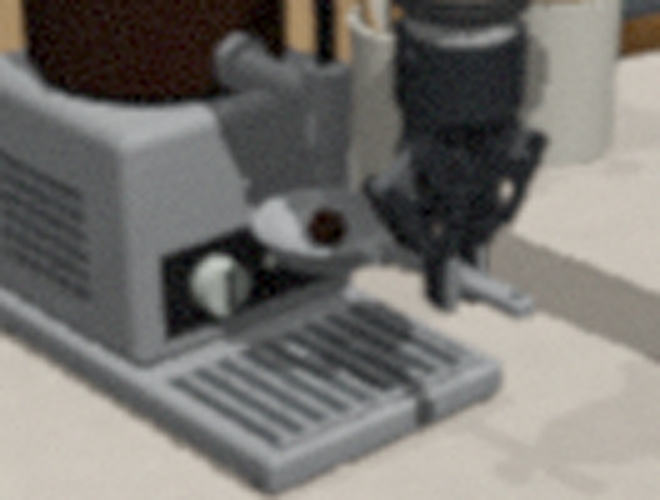

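The praline sits under the spout at about (325,225) of the crop, with the spout above it at about (312,180). Before handing in, I check the sideways offset with sphere and cylinder fits and the handle's yaw in the grip.

```bash
cat > n.py <<'E'
from h import *
from scipy.optimize import least_squares
np.set_printoptions(precision=4,suppress=True)
def sph(d,im,c):
    A=cloud("scene",d,(im.astype(int).sum(2)<170)); c=c+[0,0,.019]; A=A[np.linalg.norm(A-c,axis=1)<.018]
    f=least_squares(lambda p:np.linalg.norm(A-p,axis=1)-.013,c,loss="soft_l1",f_scale=.001); return f.x-c,len(A),np.sqrt(np.mean(f.fun**2))
P0=np.array([.6498,.1083,.02]); P1=SP*[1,1,0]+[0,0,.1215]
for t,c in(("l0",P0),("l1",P0+[0,0,.03]),("l2",P0*[1,1,0]+[0,0,.1215]),("l3",P1+.12*FX),("l4",P1)):
    z=np.load(f"pics/{t}.npz"); print(t,"ball-centre",sph(z["d"],z["im"],c))
def spout(A):
    A=A[(A[:,2]>.176)&(A[:,2]<.192)&(np.hypot(*(A[:,:2]-SP[:2]).T)<.016)]
    f=least_squares(lambda p:np.hypot(*(A[:,:2]-p).T)-.009,SP[:2],loss="soft_l1",f_scale=.001); return f.x-SP[:2],len(A)
for t in("scene","l3","l4"): z=np.load(f"pics/{t}.npz"); print(t,"spout scene",spout(cloud("scene",z["d"],z["d"]>0)))
z=np.load("pics/w1.npz"); print("spout wrist",spout(wcloud(z["d"],z["d"]>0,dict(eef_pos=z["p"],eef_rot=z["q"]))[0]))
st=read_state(); im,_=get_image("wrist"); cv2.imwrite("pics/w4.png",im[...,::-1])
for n in("w3","w4"):
    g=cv2.cvtColor(cv2.imread(f"pics/{n}.png"),cv2.COLOR_BGR2GRAY).astype(int); e=[]
    for r in range(175,245,3):
        s=np.abs(np.diff(cv2.GaussianBlur(g[r:r+1].astype(np.float32),(5,1),0)[0])); e.append((r,250+s[250:281].argmax(),281+s[281:310].argmax()))
    e=np.array(e); k=np.polyfit(e[:,0],e[:,1:],1); print(n,"edge slopes deg",np.degrees(np.arctan(k[0])),"at row 210",np.polyval(k[:,0],210),np.polyval(k[:,1],210))
E
python3 n.py
```

```text
l0 ball-centre (array([-0.0011,  0.0043,  0.0001]), 55, np.float64(0.0012473297496431498))
l1 ball-centre (array([-0.0005,  0.0037, -0.0009]), 57, np.float64(0.0011679484480216502))
l2 ball-centre (array([-0.0005,  0.0037, -0.0003]), 65, np.float64(0.0011462807444037287))
l3 ball-centre (array([ 0.0038,  0.0037, -0.0021]), 23, np.float64(0.001291358599272675))
l4 ball-centre (array([ 0.0025,  0.0037, -0.0015]), 26, np.float64(0.00117486693191981))
scene spout scene (array([0.0019, 0.0023]), 29)
l3 spout scene (array([0.0016, 0.0028]), 28)
l4 spout scene (array([0.0032, 0.0028]), 29)
spout wrist (array([ 0.0004, -0.0008]), 160)
w3 edge slopes deg [-3.3095  6.2281] at row 210 265.0960869565217 295.2628985507245
w4 edge slopes deg [ 1.8345 -0.7971] at row 210 260.8910144927536 298.24304347826074
```

View pics/w4.png

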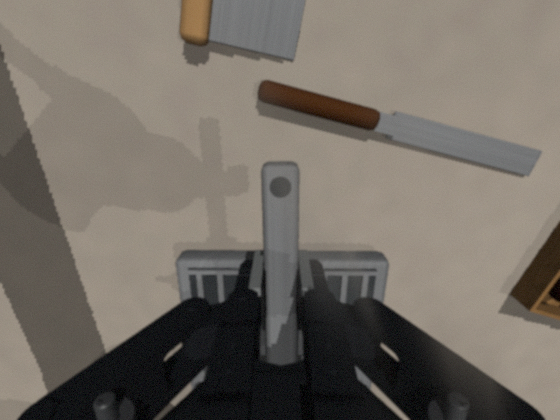

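The handle is square to the grate's front edge in this view, with its end at (281,187) as it was after the grasp. Measured in the same camera, praline and spout agree to about 1 mm. I'm handing in.

```bash
python3 -c "
from workcell import *
s=read_state(); print(s['time_s'],abs(s['dq']).max(),s['eef_pos'],s['grip_force']); print(finish_job())"
```

```text
24.3667 0.0010630163888992762 [ 0.44667469 -0.2257026   0.13951752] 97.55622982978821
the job is handed in; nothing more can be done
None
```

The job is handed in at 24.4 s: the arm is holding the pan still and level, handle straight out from the dispenser's front, with the praline within about 1–2 mm of the spout's centre line and the rim about 30 mm below its end.

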